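Click the die plate into its sloping cradle

ROBOT

A 6-joint arm with a two-finger parallel gripper is mounted at the origin on a cart in front of the work surface, level with it; the furniture and walls round the work are solid. World frame = base frame: x ahead of the robot, y to its left, z up, the work surface at z = 0. Lengths are in m, angles in rad, forces in N, time in s.
With the tool pointing down it reaches from about 0.3 to 0.875 m from the base axis. Payload 6.4 kg.
Tool frame: the origin (TCP) lies at the very end of the fingers, on their centre line; the grasp point (between the pads) lies 19 mm behind it; z points along the fingers, y is the direction in which the jaws open and shut (so a half turn about z gives the same grasp; the last joint's range is limited). The gripper opens to 85 mm and grips with 20 to 120 N. Pads are 22 mm wide; open, the fingers measure 114 mm over their backs; the gripper's body (76 mm by 85 mm) begins 54 mm behind the grasp point. The pads swing forward as they close: fully open they stand 13 mm farther back than shut.
Start: joints at [0.987, 0.181, 1.607, -0, 1.354, -0.206], TCP at [0.212, 0.534, 0.231] pointing down, gripper open.
Joint ranges: [-2.99, 2.99], [-0.89, 2.07], [0.3, 2.58], [-1.14, 4.28], [0, 2.63], [-3.12, 3.12]. Speed limits (rad/s): [2.57, 2.57, 3.01, 3.14, 3.14, 3.14].

INTERFACE

Orientations are given as a unit quaternion [w, x, y, z].
In Python, from bench import telemetry, imaging, ctrl gives the robot as it stands.
- The arm moves only by the shell command python3 -m pendant 'ROWS' [OPENING]. ROWS is JSON, a list that holds one entry, the list of rows, each a list of 6 numbers: the shift along the tool's x, y, z in units of 200 mm (1.0 is 200 mm), then the turn, a rotation vector about the tool's x, y, z in units of pi rad (1.0 is pi rad). In form: [[[tx, ty, tz, rx, ry, rz], ...]]. A call has 1 to 12 rows; each row shifts and turns the pose as measured when the row begins, along the tool's axes as they then stand; what a row does not reach is not made up. A row lasts 1/8 s, in which the tool goes at most 62.5 mm and 10.7 degrees, less where a joint would pass 70% of its speed; a pose out of reach is approached as far as the arm can. A call with a number of a shift or a turn outside -1 to 1 is refused whole. A call with a gripper value outside its range is refused whole. OPENING is the closure, from 0 (fully open) to 1 (shut), set as the call begins (- or left out, the last holds). The fingers move at their own pace and stop on an object; the grip force is fixed at half the most. Time passes only in rows, so rows that do not move let the fingers close. It gives the time, the measured TCP pose, the force and the opening at its end, in the units of the state.
- telemetry.get_obs(): the state, without advancing time (a new reading comes with each control period).
- imaging.camera(name): name is "scene" or "top" or "wrist"; returns a dict with "pixels" (400x640x3 uint8, blue, green, red), "vfov" (degrees; the focal length in pixels is half the picture's height over the tangent of half this angle, whatever the lens; pixels are square), "cx", "cy" (the principal point, pixels), "R" (3x3) and "t" (3): a world point X has camera coordinates R X + t. Camera axes: x right, y down, z forward; pixel columns grow to the right and rows downward; lengths in m; the calibration is good to about 2 mm. A picture is of the moment at which its call begins. There is no depth.
- ctrl.hand_in(): hands the job in, once; it reports no verdict.
The state is a dict: "time_s": time; "q": joint angles; "dq": joint speeds; "joint_efforts": joint torques, N m; "eef_pos": TCP position; "eef_rot": TCP orientation; "wrist_force": force on the tool from outside, world axes, zero at the start; "torque": the same for the moment, N m; "opening": opening from 0.0 (shut) to 1.0 (fully open).
Only numpy, scipy, OpenCV 4.12 (cv2) and the standard library are available. Lean on these libraries where they do the work, as an engineer would, in place of code of your own. Each camera call takes 0.05 s, during which the arm holds its last target.

TASK

Put the loose die plate (the one with the wooden fin) away in the sloping cradle: set it square on the bed between the cheeks, fin outward, and push it in past the two sprung balls until it clicks and sits flat on the bed. Leave it there, and leave the anvil, the jar and the spool where they stand.

Things in the scene. Friction and masses are not known exactly. Their poses are not given: they have to be found in the camera images.
- cradle_bed: Aluminium bed (68 x 96 mm) fixed on a dark steel stand, sloping 25 degrees, facing roughly the robot. Origin: centre of its surface, 52 mm over the bench; z outward normal, x up the slope, y level across. Cheeks (14 mm high, 60 mm long in x, top inner edges rounded) at y = +-33 mm; lip 9 mm high across the lower end, inner face at x = -23.5 mm; upper end open. Nothing above it.
- ball_tip (a point): Innermost point of the sprung steel ball in the +y cheek; its twin is opposite at -y. Each is 10 mm across, 9.5 mm above the bed at x = 0, 3.5 mm proud of the cheek, spring 5 N (8 N pressed back). A plate going in meets them about 12 mm before home, passes their peak 6 mm before home, then snaps down flat: about 6 to 10 N of push along the bed's -z. Fixed point, does not move with the ball.
- die_grip (a point): Grip centre of the die plate: aluminium, 44 (x) x 64 (y) x 18 mm (z), 0.2 kg, rounded rims and groove along both y ends; wooden fin on top 14 mm thick (x), 46 long (y), its top 59 mm over the underside. Point: on the axis, 42 mm over the underside; z out through the fin. Starts flat on the bench, fin up. Seated: axes as the bed's (or half a turn about z), point 42 mm above bed centre.
- anvil: Bystander: round steel snap anvil, 43 mm diameter, 18 mm high, loose on the bench. Origin at the centre of its underside.
- rivet_jar: Bystander: clear screw jar of rivets with a black lid, 55 mm diameter, 55 mm high, loose on the bench. Origin at the centre of its underside.
- spool: Bystander: spool of thread, 50 mm diameter, 60 mm high, standing loose on the bench. Origin at the centre of its underside.
Not all that is in view belongs to the job. Leave any turquoise look-alike of the part that bears die_grip alone.

How it is judged:
By the outcome, as a careful person would: the job done as asked, in the order asked, and still so for the second after the job is handed in, with the robot touching nothing.
It also fails if it takes over 35 s, if anything falls off the work surface, if the arm or the gripper's body presses on something with over 40 N, if the wrist force passes 120 N, or if a joint passes its speed limit or range.

## Working session

There is one attempt and no reset: what is moved stays moved. The work goes in short steps, Python scripts to look and compute and a shell command to move; the robot and the scene stay as the last step left them, time stands still between calls to the robot, and variables do not carry over. Pictures are saved under pics/ and viewed, and the job is handed in when it is done.

```bash
mkdir -p pics; ls; cat > h.py <<'E'
import numpy as np,cv2
from bench import telemetry,imaging,ctrl
def cam(n):
    c=imaging.camera(n); c['R']=np.array(c['R']);c['t']=np.array(c['t']);p=np.array(c['pixels']);c['pixels']=p
    c['f']=p.shape[0]/2/np.tan(np.radians(c['vfov'])/2); return c
def ray(c,u,v):
    d=c['R'].T@np.array([(u-c['cx'])/c['f'],(v-c['cy'])/c['f'],1]); return -c['R'].T@c['t'],d/np.linalg.norm(d)
def onz(c,u,v,z):
    o,d=ray(c,u,v); return o+d*(z-o[2])/d[2]
def proj(c,X):
    p=c['R']@np.array(X)+c['t']; return c['f']*p[0]/p[2]+c['cx'],c['f']*p[1]/p[2]+c['cy']
def tri(rs):
    A=0;b=0
    for o,d in rs:
        P=np.eye(3)-np.outer(d,d);A=A+P;b=b+P@o
    X=np.linalg.solve(A,b); return X,[np.linalg.norm((np.eye(3)-np.outer(d,d))@(X-o)) for o,d in rs]
E
python3 - <<'E'
from h import *
import pickle
for n in ['scene','top','wrist']:
    c=cam(n);cv2.imwrite(f'pics/{n}0.png',c['pixels']);pickle.dump(c,open(f'pics/{n}0.pkl','wb'));print(n,c['f'],c['cx'],c['cy'],-c['R'].T@c['t'],c['R'][2])
o=telemetry.get_obs();print(o)
E
```

```text
pics
scene 454.678954627 313.2361631612037 195.56435498532193 [ 0.04578161 -0.77081324  0.88164731] [ 0.39055956  0.56659647 -0.72555611]
top 427.3021888587888 319.0533907343978 200.71078053513284 [ 0.21819556 -0.1300306   1.26775956] [ 0.21998912 -0.01163558 -0.97543293]
wrist 316.1363545736401 321.5596042151621 205.88917856824364 [0.14735367 0.55968656 0.37260961] [ 0.25571696 -0.10444275 -0.96109341]
{'time_s': 0.15, 'q': array([ 9.86695714e-01,  1.81356182e-01,  1.60776643e+00,  4.15001622e-06,
        1.35379342e+00, -2.06327671e-01]), 'dq': array([ 0.0008926 , -0.0006506 , -0.0045617 ,  0.00281841, -0.0038855 ,
        0.0003065 ]), 'joint_efforts': array([ 9.77451382e-04, -4.45268798e+01, -3.51688957e+01, -3.45347808e-04,
        5.87955627e-03,  5.16807930e-06]), 'eef_pos': array([0.21185371, 0.53410426, 0.23060484]), 'eef_rot': array([-2.56624309e-04,  1.87765687e-01,  9.82213627e-01, -6.09902855e-04]), 'wrist_force': array([-1.34903377, -0.4576052 ,  0.21278639]), 'torque': array([-0.0178043 ,  0.01159038, -0.00731053]), 'opening': 0.9998243976816288}
```

View pics/scene0.png

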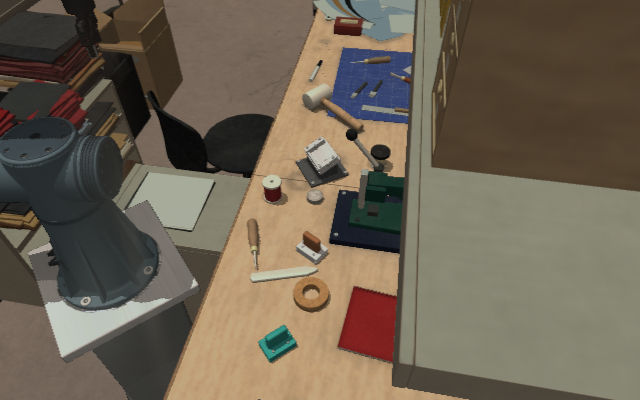

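View pics/top0.png

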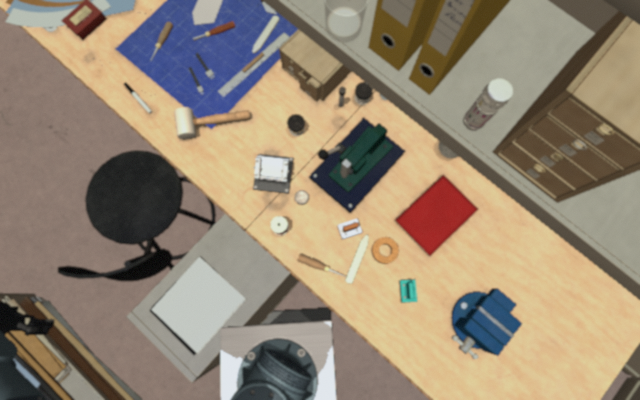

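View pics/wrist0.png

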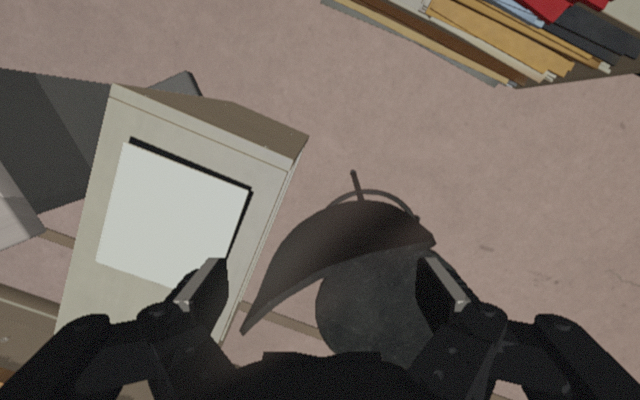

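```bash
python3 - <<'E'
from h import *
import pickle
S=pickle.load(open('pics/scene0.pkl','rb'));T=pickle.load(open('pics/top0.pkl','rb'))
a=cv2.resize(S['pixels'][120:280,240:400],(800,800),interpolation=cv2.INTER_CUBIC)[:600]
cv2.imwrite('pics/sc.png',cv2.resize(S['pixels'][130:270,250:390],(600,600),interpolation=cv2.INTER_CUBIC))
cv2.imwrite('pics/tc.png',cv2.resize(T['pixels'][140:260,240:390],(750,600),interpolation=cv2.INTER_CUBIC))
for n,s,t,z in [('die',(312,247),(349,229),.03),('bed',(322,155),(272,168),.06),('anvil',(315,196),(302,198),.018),('spool',(272,187),(280,225),.05),('turq',(277,343),(408,291),.03),('jar',(381,152),(297,124),.055)]:
    print(n,onz(S,*s,z),onz(T,*t,z),tri([ray(S,*s),ray(T,*t)]))
E
```

```text
die [ 0.40751798 -0.23980904  0.03      ] [ 0.40741238 -0.22720598  0.03      ] (array([ 0.41201292, -0.22930264,  0.01407179]), [np.float64(0.002291782738641479), np.float64(0.0022917827386415646)])
bed [ 0.59440982 -0.01796477  0.06      ] [ 0.59760136 -0.01179754  0.06      ] (array([ 0.59978904, -0.01096036,  0.05231375]), [np.float64(0.00023468681049890503), np.float64(0.00023468681049893626)])
anvil [ 0.51355671 -0.10031555  0.018     ] [ 0.51144569 -0.09431628  0.018     ] (array([ 0.51492571, -0.09489175,  0.01158798]), [np.float64(0.0020720067563092057), np.float64(0.0020720067563090275)])
spool [ 0.42401177 -0.03572938  0.05      ] [ 0.42786001 -0.02781743  0.05      ] (array([ 0.42914813, -0.0268029 ,  0.03978266]), [np.float64(0.0004919824071727778), np.float64(0.0004919824071727956)])
turq [ 0.21653388 -0.39422292  0.03      ] [ 0.22046356 -0.38078434  0.03      ] (array([ 0.22059755, -0.38501939,  0.00924721]), [np.float64(0.00010059602984466992), np.float64(0.00010059602984460675)])
jar [ 0.73799432 -0.09655848  0.055     ] [ 0.73379851 -0.09191115  0.055     ] (array([ 0.73813816, -0.09296927,  0.05114194]), [np.float64(0.0027629698796659274), np.float64(0.00276296987966565)])
```

View pics/sc.png

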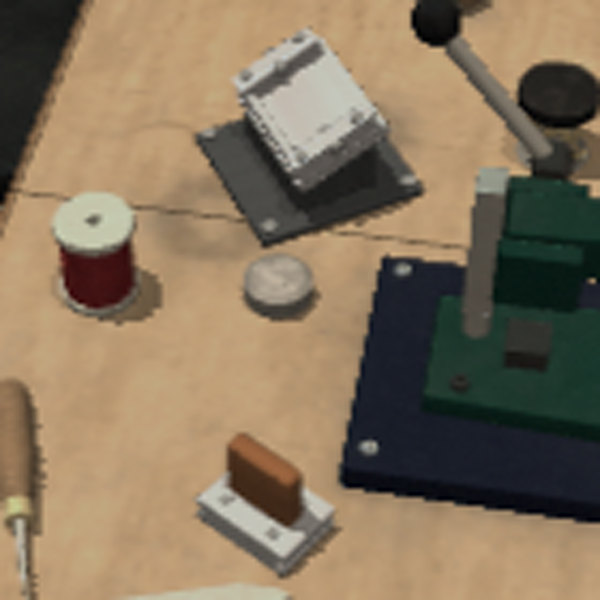

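View pics/tc.png

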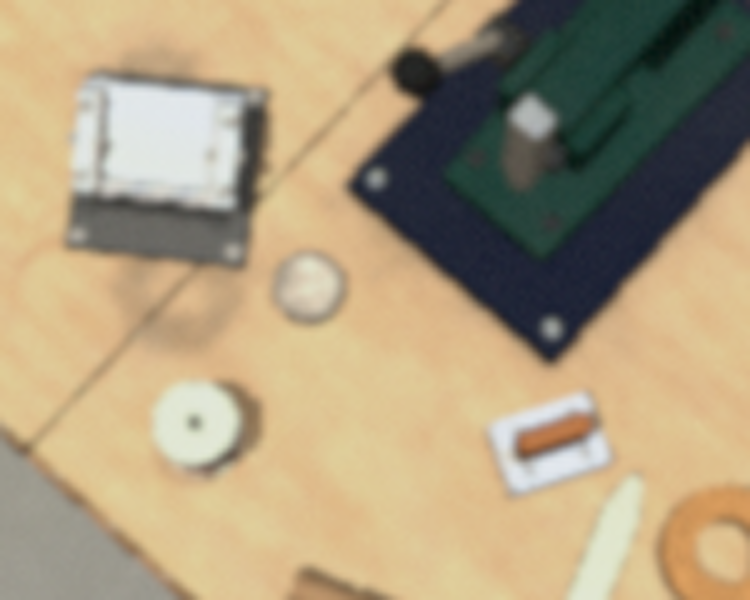

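Candidates for the plate: white plate with the brown wooden fin at scene (312,247) / top (349,229), and the turquoise look-alike at scene (277,343) / top (408,291). I take the wooden-finned one, which the crop confirms. The cradle is at scene (322,155), with its lip toward the robot.

```bash
python3 -m pendant '[[[-0.18,-0.245,0,0,0,0],[-0.18,-0.245,0,0,0,0],[-0.18,-0.245,0,0,0,0],[-0.18,-0.245,0,0,0,0],[-0.18,-0.245,0,0,0,0],[-0.18,-0.245,0,0,0,0],[-0.18,-0.245,0,0,0,0],[-0.18,-0.245,0,0,0,0],[-0.18,-0.245,0,0,0,0],[-0.18,-0.245,0,0,0,0],[-0.18,-0.245,0,0,0,0],[-0.18,-0.245,0,0,0,0]]]'
```

```text
time_s: 1.65
eef_pos: [0.401, -0.1886, 0.2315]
eef_rot: [0.004, 0.184, 0.983, -0.001]
wrist_force: [0.7, 1.2, 0.4]
opening: 1.001
```

```bash
python3 -m pendant '[[[0,-0.15,0,0,0,0.055],[0,0,0,0,0,0.055],[0,0,0,0,0,0.055],[0,0,0,0,0,0.055],[0,0,0,0,0,0.045],[0,0,0,0,0,0]]]'
python3 - <<'E'
from h import *
import pickle
c=cam('wrist');cv2.imwrite('pics/w1.png',c['pixels']);pickle.dump(c,open('pics/w1.pkl','wb'))
o=telemetry.get_obs();print(o['eef_pos'],o['eef_rot'],o['q'])
E
```

```text
time_s: 2.4
eef_pos: [0.3885, -0.2223, 0.2295]
eef_rot: [0.002, 0.58, 0.815, 0.0]
wrist_force: [-0.4, 0.5, -0.1]
opening: 0.996
[ 0.38848512 -0.22223494  0.22952471] [1.99574216e-03 5.78978164e-01 8.15340520e-01 3.72193389e-04] [-7.87001186e-01 -1.17039133e-01  1.91708197e+00  1.44623131e-03
  1.33774137e+00 -1.12317617e+00]
```

View pics/w1.png

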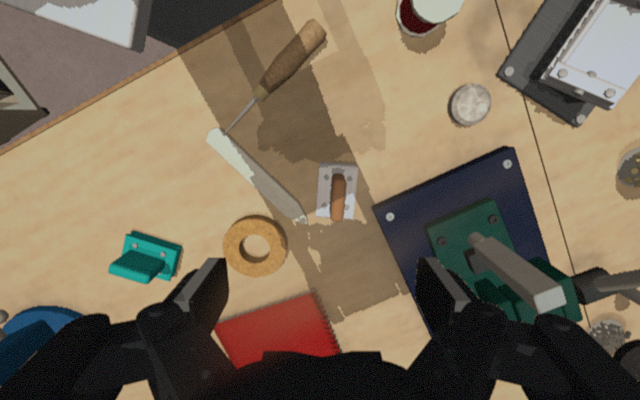

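```bash
python3 - <<'E'
from h import *
import pickle
c=pickle.load(open('pics/w1.pkl','rb'))
p=c['pixels'];x0,y0=295,140
cv2.imwrite('pics/w1c.png',cv2.resize(p[y0:y0+100,x0:x0+100],(600,600),interpolation=cv2.INTER_CUBIC))
E
```

```text
(no output)
```

View pics/w1c.png

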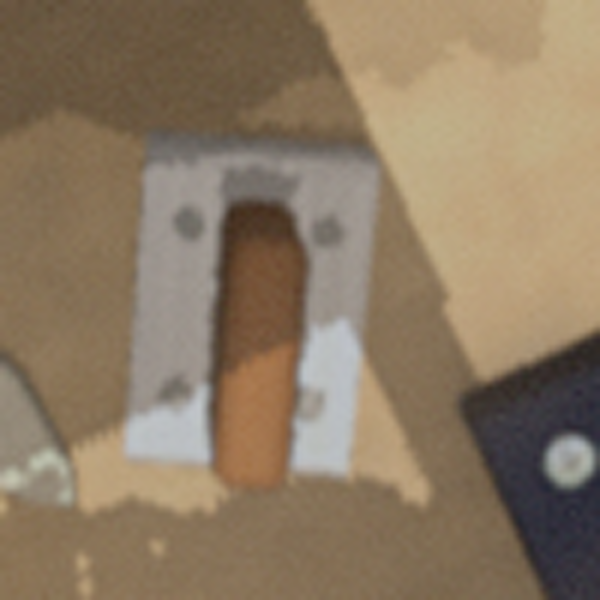

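```bash
cat >> h.py <<'E'
from scipy.spatial.transform import Rotation as Ro
def tool():
    o=telemetry.get_obs(); return np.array(o['eef_pos']),Ro.from_quat(np.array(o['eef_rot'])[[1,2,3,0]])
def delta(Xt,Rt):
    p,R=tool(); d=R.inv().apply(np.array(Xt)-p); w=(R.inv()*Rt).as_rotvec()
    return d/.2,w/np.pi
E
python3 - <<'E'
from h import *
import pickle
c=pickle.load(open('pics/w1.pkl','rb'))
g=lambda u,v,z=.018:onz(c,295+(u+.5)/6-.5,140+(v+.5)/6-.5,z)
s=[g(188,222),g(328,232),g(177,388),g(310,402)]
k=[g(145,160),g(378,175),g(125,458),g(350,473)]
for q in (s,k):
    m=np.mean(q,0);ax=(q[0]+q[1]-q[2]-q[3])/2; sx=(q[1]+q[3]-q[0]-q[2])/2
    print(m,np.linalg.norm(ax),np.degrees(np.arctan2(ax[1],ax[0])),np.linalg.norm(sx),np.degrees(np.arctan2(sx[1],sx[0]))+90)
# fin top centre z .059
f=[g(258,203,.059),g(258,485,.059)];print(f,np.linalg.norm(f[0]-f[1]))
T=pickle.load(open('pics/top0.pkl','rb'));S=pickle.load(open('pics/scene0.pkl','rb'))
h=lambda u,v:onz(T,240+(u+.5)/5-.5,140+(v+.5)/5-.5,.018)
print('top',np.mean([h(490,430),h(590,393),h(612,462),h(515,495)],0))
p,R=tool();print(p,R.as_matrix())
E
```

```text
[ 0.41064213 -0.23159562  0.018     ] 0.03316967053202417 105.15997206803983 0.02628693636955556 103.9884802475446
[ 0.41092301 -0.2331273   0.018     ] 0.05893288907971534 105.46810245298995 0.0440548670225143 105.3128745395704
[array([ 0.40016335, -0.20489611,  0.059     ]), array([ 0.4171477 , -0.25151183,  0.059     ])] 0.049613442104567355
top [ 0.41035666 -0.23107343  0.018     ]
[ 0.38848512 -0.22223494  0.22952471] [[-0.32956061  0.94412723  0.0036854 ]
 [ 0.9441302   0.32956829 -0.00170405]
 [-0.00282344  0.00291791 -0.99999176]]
```

```bash
python3 - <<'E'
from h import *
a=np.radians(105.3);x=np.array([np.cos(a),np.sin(a),0]);z=np.array([0,0,-1.]);R=Ro.from_matrix(np.array([x,np.cross(z,x),z]).T)
print(delta([.4108,-.2318,.11],R))
E
```

```text
(array([-0.08023647,  0.08783491,  0.5981113 ]), array([0.00095936, 0.00086642, 0.02190233]))
```

```bash
python3 -m pendant '[[[-0.04,0.044,0.15,0.001,0.001,0.022],[-0.04,0.044,0.15,0,0,0],[0,0,0.15,0,0,0],[0,0,0.14,0,0,0],[0,0,0,0,0,0],[0,0,0,0,0,0]]]' 0.5
python3 - <<'E'
from h import *
import pickle
c=cam('wrist');cv2.imwrite('pics/w2.png',c['pixels']);pickle.dump(c,open('pics/w2.pkl','wb'))
a=np.radians(105.3);x=np.array([np.cos(a),np.sin(a),0]);z=np.array([0,0,-1.]);R=Ro.from_matrix(np.array([x,np.cross(z,x),z]).T)
print(delta([.4108,-.2318,.023],R))
E
```

```text
time_s: 3.2
eef_pos: [0.412, -0.2335, 0.1103]
eef_rot: [0.002, 0.601, 0.799, -0.0]
wrist_force: [0.0, -0.8, 1.3]
opening: 0.497
(array([ 0.01060799, -0.00405214,  0.43640052]), array([0.00049878, 0.00086283, 0.00452546]))
```

View pics/w2.png

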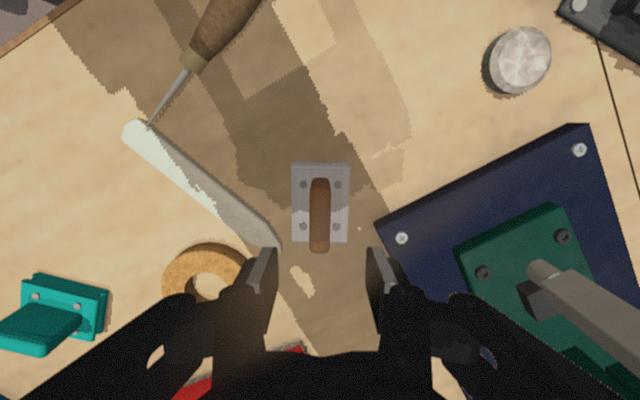

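```bash
python3 - <<'E'
from h import *
import pickle
c=pickle.load(open('pics/w2.pkl','rb'))
q=[onz(c,u,v,.018) for u,v in [(303.5,184),(337.5,184),(303,226),(336.5,226.5)]]
m=np.mean(q,0);ax=(q[0]+q[1]-q[2]-q[3])/2;print(m,np.linalg.norm(ax),np.degrees(np.arctan2(ax[1],ax[0])))
print([onz(c,*uv,.059) for uv in [(320,178),(319,253)]])
E
python3 -m pendant '[[[0.01,-0.004,0.11,0,0.001,0.0045],[0,0,0.11,0,0,0],[0,0,0.11,0,0,0],[0,0,0.1,0,0,0],[0,0,0,0,0,0],[0,0,0,0,0,0]]]'
python3 - <<'E'
from h import *
import pickle
c=cam('wrist');cv2.imwrite('pics/w3.png',c['pixels']);pickle.dump(c,open('pics/w3.pkl','wb'))
a=np.radians(105.3);x=np.array([np.cos(a),np.sin(a),0]);z=np.array([0,0,-1.]);R=Ro.from_matrix(np.array([x,np.cross(z,x),z]).T)
print(delta([.4108,-.2318,.023],R))
E
```

```text
[ 0.41090513 -0.23186504  0.018     ] 0.033930042314443035 105.13093644715366
[array([ 0.40271826, -0.20331432,  0.059     ]), array([ 0.41613145, -0.25219693,  0.059     ])]
time_s: 4.0
eef_pos: [0.4169, -0.2374, 0.0314]
eef_rot: [0.009, 0.605, 0.796, -0.0]
wrist_force: [0.2, -0.3, -0.1]
opening: 0.498
(array([ 0.03529535, -0.02254246,  0.04111884]), array([0.00330294, 0.00455316, 0.00115702]))
```

View pics/w3.png

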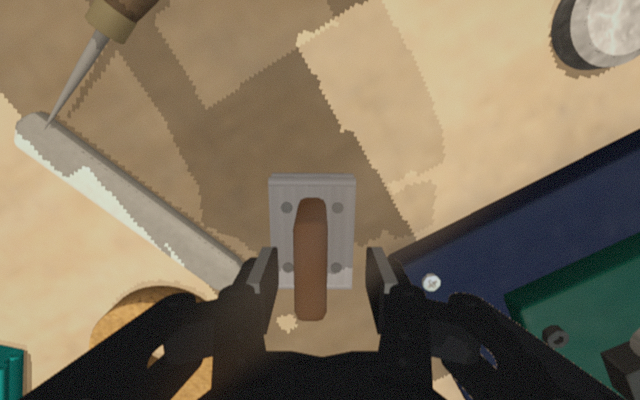

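```bash
python3 -m pendant '[[[0.036,-0.022,0,0.0033,0.0045,0.001],[0,0,0.02,0,0,0],[0,0,0.02,0,0,0],[0,0,0,0,0,0]]]'
python3 - <<'E'
from h import *
a=np.radians(105.2);x=np.array([np.cos(a),np.sin(a),0]);z=np.array([0,0,-1.]);R=Ro.from_matrix(np.array([x,np.cross(z,x),z]).T)
print(delta([.4108,-.2318,.023],R))
E
```

```text
time_s: 4.55
eef_pos: [0.4113, -0.232, 0.0246]
eef_rot: [0.001, 0.606, 0.795, -0.0]
wrist_force: [-0.3, 0.6, -0.1]
opening: 0.503
(array([ 0.00163405, -0.00215775,  0.0080826 ]), array([0.00030663, 0.00066206, 0.00075302]))
```

Good. Close on the fin.

```bash
python3 -m pendant '[[[0.0015,-0.002,0.006,0,0,0.0007],[0,0,0,0,0,0],[0,0,0,0,0,0],[0,0,0,0,0,0],[0,0,0,0,0,0],[0,0,0,0,0,0]]]' 1
python3 -m pendant '[[[0,0,-0.04,0,0,0],[0,0,-0.08,0,0,0],[0,0,-0.15,0,0,0],[0,0,-0.2,0,0,0],[0,0,-0.2,0,0,0],[0,0,0,0,0,0],[0,0,0,0,0,0]]]'
python3 - <<'E'
from h import *
import pickle
c=cam('wrist');cv2.imwrite('pics/w4.png',c['pixels']);pickle.dump(c,open('pics/w4.pkl','wb'))
p,R=tool();print(p,R.as_matrix())
E
```

```text
time_s: 5.3
eef_pos: [0.4108, -0.2318, 0.0232]
eef_rot: [0.001, 0.607, 0.794, -0.0]
wrist_force: [0.7, -0.7, 0.8]
opening: 0.157
time_s: 6.18
eef_pos: [0.4102, -0.231, 0.1656]
eef_rot: [0.002, 0.607, 0.794, -0.0]
wrist_force: [-0.7, 0.4, -2.2]
opening: 0.157
[ 0.41040704 -0.23127906  0.16571715] [[-0.2623159   0.96497828  0.0027002 ]
 [ 0.96497582  0.26232323 -0.0028601 ]
 [-0.00346826  0.00185537 -0.99999226]]
```

View pics/w4.png

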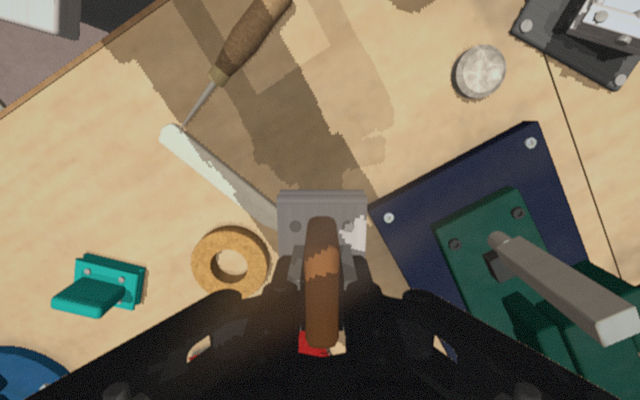

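```bash
python3 - <<'E'
from h import *
import pickle
T=pickle.load(open('pics/top0.pkl','rb'));S=pickle.load(open('pics/scene0.pkl','rb'))
print(tri([ray(S,351.5,134.5),ray(T,323,154)]))
x=np.array([0,1.,0]);z=np.array([0,0,-1.]);R=Ro.from_matrix(np.array([x,np.cross(z,x),z]).T)
print(delta([.56,-.07,.28],R))
E
```

```text
(array([ 0.57219034, -0.15965618,  0.2346891 ]), [np.float64(0.00013336158623251216), np.float64(0.00013336158623246272)])
(array([ 0.57996711,  0.93436622, -0.57169656]), array([0.00073363, 0.00101912, 0.08448768]))
```

```bash
python3 -m pendant '[[[0,0,-0.2,0,0,0.03],[0,0,-0.2,0,0,0.03],[0,0,-0.19,0,0,0.024],[0,0,0,0,0,0]]]'
python3 - <<'E'
from h import *
x=np.array([0,1.,0]);z=np.array([0,0,-1.]);R=Ro.from_matrix(np.array([x,np.cross(z,x),z]).T)
print(delta([.56,-.07,.28],R))
E
```

```text
time_s: 6.72
eef_pos: [0.4077, -0.2288, 0.2807]
eef_rot: [-0.004, 0.71, 0.705, -0.0]
wrist_force: [-0.1, -0.1, -2.1]
opening: 0.152
(array([0.7995804 , 0.75604609, 0.00335274]), array([-0.00212364, -0.00192118, -0.002275  ]))
```

```bash
python3 -m pendant '[[[0.16,0.15,0,-0.002,-0.002,-0.002],[0.16,0.15,0,0,0,0],[0.16,0.15,0,0,0,0],[0.16,0.15,0,0,0,0],[0.16,0.15,0,0,0,0],[0,0,0,0,0,0],[0,0,0,0,0,0]]]'
python3 - <<'E'
from h import *
import pickle
c=cam('wrist');cv2.imwrite('pics/w5.png',c['pixels']);pickle.dump(c,open('pics/w5.pkl','wb'))
p,R=tool();print(p,R.as_matrix())
E
```

```text
time_s: 7.6
eef_pos: [0.5552, -0.0624, 0.2619]
eef_rot: [-0.013, 0.706, 0.708, -0.006]
wrist_force: [0.1, -0.2, -1.0]
opening: 0.154
[ 0.55510649 -0.0624855   0.261957  ] [[-9.52095152e-04  9.99675058e-01 -2.54729627e-02]
 [ 9.99947519e-01  1.21157677e-03  1.01730565e-02]
 [ 1.02006133e-02 -2.54619402e-02 -9.99623748e-01]]
```

View pics/w5.png

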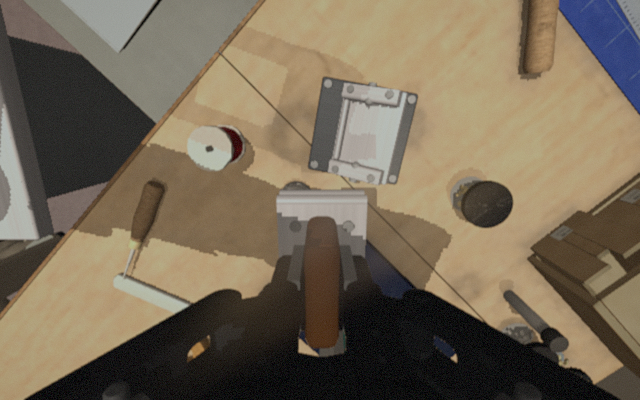

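```bash
python3 - <<'E'
from h import *
import pickle
c=pickle.load(open('pics/w5.pkl','rb'))
cv2.imwrite('pics/w5c.png',cv2.resize(c['pixels'][70:190,305:425],(600,600),interpolation=cv2.INTER_CUBIC))
T=cam('top');cv2.imwrite('pics/top5.png',T['pixels'])
E
```

```text
(no output)
```

View pics/w5c.png

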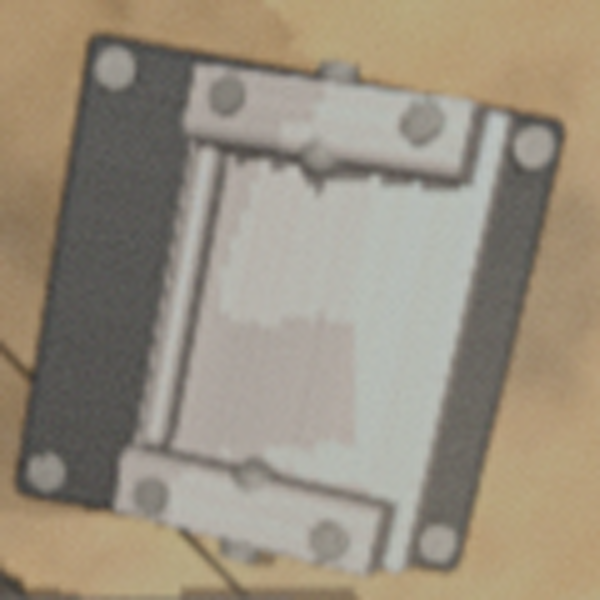

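```bash
cat >> h.py <<'E'
s25,c25=np.sin(np.radians(25)),np.cos(np.radians(25))
def cradle(c,pts,hs=14.5):
    # pts: +y low-x, +y high-x, -y low-x, -y high-x screw pixels; cast on the cheek-top plane
    xs=20.
    for _ in range(6):
        q=[onz(c,*p,(52+hs*c25+sg*xs*s25)/1000) for p,sg in zip(pts,[-1,1,-1,1])]
        xa=(q[1]+q[3]-q[0]-q[2])/2; ya=(q[0]+q[1]-q[2]-q[3])/2
        xs=np.linalg.norm(xa)*500
    yaw1=np.degrees(np.arctan2(xa[1],xa[0]));yaw2=np.degrees(np.arctan2(ya[1],ya[0]))-90
    m=np.mean(q,0);yw=np.radians((yaw1+yaw2)/2)
    n=np.array([-s25*np.cos(yw),-s25*np.sin(yw),c25])
    print('xspace',2*xs,'yspace',np.linalg.norm(ya)*1000,'yaws',yaw1,yaw2,'bed',m-n*hs/1000)
    return m-n*hs/1000,yw
E
python3 - <<'E'
from h import *
import pickle
c=pickle.load(open('pics/w5.pkl','rb'))
g=lambda u,v:(305+(u+.5)/5-.5,70+(v+.5)/5-.5)
b,yw=cradle(c,[g(227,96),g(422,122),g(150,495),g(328,540)])
# balls: height 52+9.5c25 ; ball centres 5mm behind tip => sym
hz=(52+9.5*c25)/1000
u,l=onz(c,*g(320,160),hz),onz(c,*g(253,475),hz);print('balls',u,l,(u+l)/2,np.linalg.norm(u-l),np.degrees(np.arctan2(*(u-l)[[1,0]]))-90)
n=np.array([-s25*np.cos(yw),-s25*np.sin(yw),c25]);print('bed from balls',(u+l)/2-n*.0095)
E
```

```text
xspace 41.854795726875864 yspace 84.5627726514915 yaws -9.74048354932909 -10.073072229032988 bed [ 0.59711252 -0.01083922  0.052     ]
balls [0.59900623 0.02220766 0.06060992] [ 0.58724118 -0.04294771  0.06060992] [ 0.5931237  -0.01037003  0.06060992] 0.06620905743899452 -10.235554981213767
bed from balls [ 0.59707871 -0.01106077  0.052     ]
```

```bash
cat >> h.py <<'E'
BED=np.array([.5971,-.0109,.052]);YW=np.radians(-10.0)
def goal(h,bx=0,by=0,B=BED,yw=YW):
    n=np.array([-s25*np.cos(yw),-s25*np.sin(yw),c25]);y=np.array([-np.sin(yw),np.cos(yw),0]);x=np.cross(y,n)
    return B+n*(.0232+h)+x*bx+y*by, Ro.from_matrix(np.array([y,x,-n]).T)
def dg(h,bx=0,by=0,**k):
    X,R=goal(h,bx,by,**k);d,w=delta(X,R);print('shift',d.round(4),'turn',w.round(4),'mm',(d*200).round(2),'deg',(w*180).round(2))
E
python3 -c "
from h import *
dg(.075);print(goal(.075)[0])"
```

```text
shift [0.2902 0.0199 0.6108] turn [-0.1466 -0.0145  0.0543] mm [ 58.04   3.98 122.16] deg [-26.38  -2.62   9.77]
[ 0.55622938 -0.00369341  0.14099942]
```

```bash
python3 -m pendant '[[[0.07,0,0,-0.037,-0.004,0.0135],[0.07,0,0,-0.037,-0.004,0.0135],[0.07,0,0,-0.037,-0.004,0.0135],[0.07,0,0,-0.037,-0.003,0.0135],[0,0,0,0,0,0]]]'
python3 -c "
from h import *
dg(.075)"
```

```text
time_s: 8.32
eef_pos: [0.556, -0.0113, 0.2605]
eef_rot: [0.173, 0.75, 0.622, 0.142]
wrist_force: [-0.3, -1.0, -2.0]
opening: 0.155
shift [ 0.0384 -0.2663  0.5349] turn [ 0.0049  0.002  -0.0034] mm [  7.68 -53.26 106.98] deg [ 0.88  0.37 -0.62]
```

```bash
python3 -m pendant '[[[0.02,-0.13,0.1,0.005,0.002,-0.0034],[0.018,-0.13,0.1,0,0,0],[0,0,0.11,0,0,0],[0,0,0.11,0,0,0],[0,0,0.11,0,0,0],[0,0,0,0,0,0]]]'
python3 -c "
from h import *
import pickle
dg(.05)
c=cam('wrist');cv2.imwrite('pics/w6.png',c['pixels']);pickle.dump(c,open('pics/w6.pkl','wb'))"
```

```text
time_s: 9.07
eef_pos: [0.558, -0.0116, 0.1431]
eef_rot: [0.166, 0.749, 0.627, 0.136]
wrist_force: [1.3, 0.8, -1.4]
opening: 0.161
shift [ 0.0383 -0.0182  0.1275] turn [-0.0014  0.0019 -0.0002] mm [ 7.67 -3.64 25.5 ] deg [-0.25  0.35 -0.03]
```

View pics/w6.png

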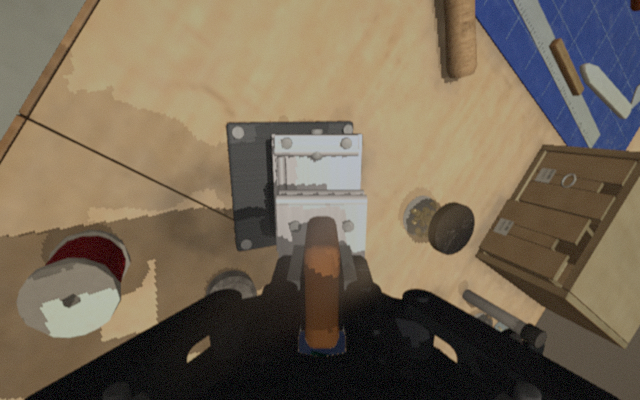

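```bash
python3 -m pendant '[[[0.038,-0.018,0.06,-0.0014,0.002,0],[0,0,0.06,0,0,0],[0,0,0,0,0,0],[0,0,0,0,0,0]]]'
python3 - <<'E'
from h import *
import pickle
dg(.03)
c=cam('wrist');cv2.imwrite('pics/w7.png',c['pixels']);pickle.dump(c,open('pics/w7.pkl','wb'))
im=cv2.resize(c['pixels'][100:270,220:410],None,fx=4,fy=4,interpolation=cv2.INTER_CUBIC)[:600]
cv2.imwrite('pics/w7c.png',im)
n=np.array([-s25*np.cos(YW),-s25*np.sin(YW),c25]);y=np.array([-np.sin(YW),np.cos(YW),0]);x=np.cross(y,n)
f=lambda a,b,h:np.array(proj(c,BED+(x*a+y*b+n*h)/1000))
for k in [(-20.9,42.3,14.5),(20.9,42.3,14.5),(0,33,9.5),(0,29.5,9.5),(-23.5,33,14),(-23.5,33,0)]: 
    q=f(*k);print(k,q.round(1),((q-[220,100])*4).round())
p,R=tool()
for k in [(-22,32,18),(22,32,18),(-22,32,0),(22,32,0)]:
    X=p+R.apply(np.array([k[1],k[0],23.2-k[2]])/1000);q=np.array(proj(c,X));print('plate',k,q.round(1),((q-[220,100])*4).round())
E
```

```text
time_s: 9.62
eef_pos: [0.5683, -0.0058, 0.1218]
eef_rot: [0.168, 0.748, 0.627, 0.141]
wrist_force: [-0.1, -0.5, -1.1]
opening: 0.155
shift [-0.0003 -0.0157  0.1122] turn [ 0.0016 -0.     -0.    ] mm [-0.05 -3.14 22.44] deg [ 0.29 -0.01 -0.01]
(-20.9, 42.3, 14.5) [283.1 159.3] [252. 237.]
(20.9, 42.3, 14.5) [348.3 159.3] [513. 237.]
(0, 33, 9.5) [315.9 172.3] [383. 289.]
(0, 29.5, 9.5) [315.9 177.5] [384. 310.]
(-23.5, 33, 14) [279.7 173.5] [239. 294.]
(-23.5, 33, 0) [282.1 169.9] [248. 280.]
plate (-22, 32, 18) [274.9 196.5] [220. 386.]
plate (22, 32, 18) [366.6 196.6] [586. 386.]
plate (-22, 32, 0) [279.7 188.1] [239. 352.]
plate (22, 32, 0) [361.9 188.2] [568. 353.]
```

View pics/w7c.png

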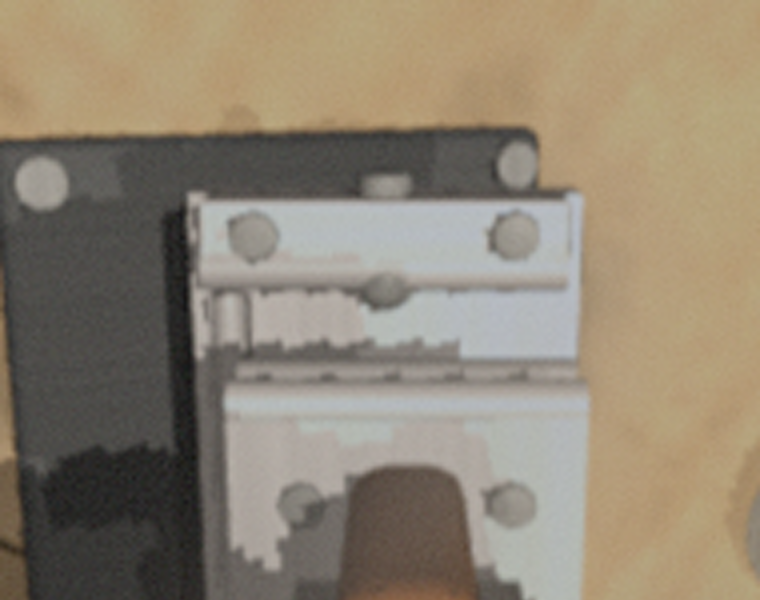

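```bash
python3 -m pendant '[[[0,-0.016,0.03,0.0016,0,0],[0,0,0.03,0,0,0],[0,0,0.03,0,0,0],[0,0,0.02,0,0,0],[0,0,0,0,0,0]]]'
python3 - <<'E'
from h import *
import pickle
dg(.02)
E
```

```text
time_s: 10.3
eef_pos: [0.5752, -0.007, 0.0995]
eef_rot: [0.166, 0.748, 0.627, 0.139]
wrist_force: [0.5, 0.4, -1.8]
opening: 0.155
shift [-0.0001  0.0003  0.046 ] turn [ 0.0001 -0.     -0.    ] mm [-0.03  0.07  9.2 ] deg [ 0.02 -0.   -0.01]
```

```bash
python3 -m pendant '[[[0,0,0.025,0,0,0],[0,0,0.025,0,0,0],[0,0,0.02,0,0,0],[0,0,0,0,0,0]]]'
python3 - <<'E'
from h import *
dg(.012);import pickle
c=cam('wrist');pickle.dump(c,open('pics/w8.pkl','wb'))
im=cv2.resize(c['pixels'][100:250,220:410],None,fx=4,fy=4,interpolation=cv2.INTER_CUBIC)
cv2.imwrite('pics/w8c.png',im)
E
```

```text
time_s: 10.8
eef_pos: [0.5816, -0.0081, 0.086]
eef_rot: [0.166, 0.748, 0.627, 0.139]
wrist_force: [0.2, 0.5, -1.6]
opening: 0.159
shift [-0.0001 -0.0006  0.0114] turn [ 0.0002 -0.     -0.    ] mm [-0.03 -0.11  2.27] deg [ 0.03 -0.   -0.01]
```

View pics/w8c.png

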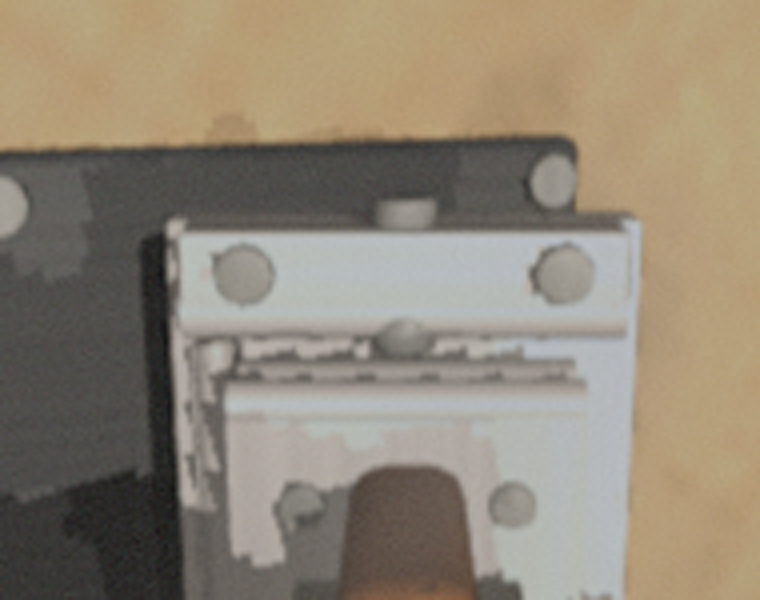

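```bash
for i in 1; do python3 -m pendant '[[[0,0,0.01,0,0,0],[0,0,0.01,0,0,0],[0,0,0.01,0,0,0]]]'; done
python3 -c "
from h import *
dg(0)"
```

```text
time_s: 11.22
eef_pos: [0.585, -0.0085, 0.082]
eef_rot: [0.167, 0.748, 0.627, 0.14]
wrist_force: [-4.5, 0.3, 5.7]
opening: 0.158
shift [-0.0013 -0.0075  0.0459] turn [ 0.0009 -0.0001  0.0001] mm [-0.25 -1.49  9.18] deg [ 0.16 -0.01  0.02]
```

```bash
python3 -m pendant '[[[-0.001,-0.006,0.015,0.001,0,0],[0,-0.002,0.015,0,0,0],[0,-0.002,0.015,0,0,0]]]'
python3 -c "
from h import *
dg(0)"
```

```text
time_s: 11.6
eef_pos: [0.5881, -0.0093, 0.0736]
eef_rot: [0.167, 0.748, 0.628, 0.14]
wrist_force: [1.6, 1.0, -4.1]
opening: 0.156
shift [-0.0002 -0.0041  0.0015] turn [ 0.0007 -0.      0.0001] mm [-0.05 -0.81  0.3 ] deg [ 0.12 -0.01  0.02]
```

```bash
python3 -m pendant '[[[0,-0.004,0.006,0.0007,0,0],[0,0,0.008,0,0,0],[0,0,0.006,0,0,0]]]'
python3 -c "
from h import *
dg(0)
c=cam('wrist')
cv2.imwrite('pics/w9c.png',cv2.resize(c['pixels'][100:250,220:410],None,fx=4,fy=4,interpolation=cv2.INTER_CUBIC))"
```

```text
time_s: 11.98
eef_pos: [0.5882, -0.0092, 0.0735]
eef_rot: [0.166, 0.747, 0.629, 0.139]
wrist_force: [-16.4, 0.3, 18.4]
opening: 0.156
shift [-0.0008 -0.0042  0.0005] turn [-0.0003  0.0001  0.0008] mm [-0.16 -0.84  0.11] deg [-0.05  0.01  0.14]
```

View pics/w9c.png

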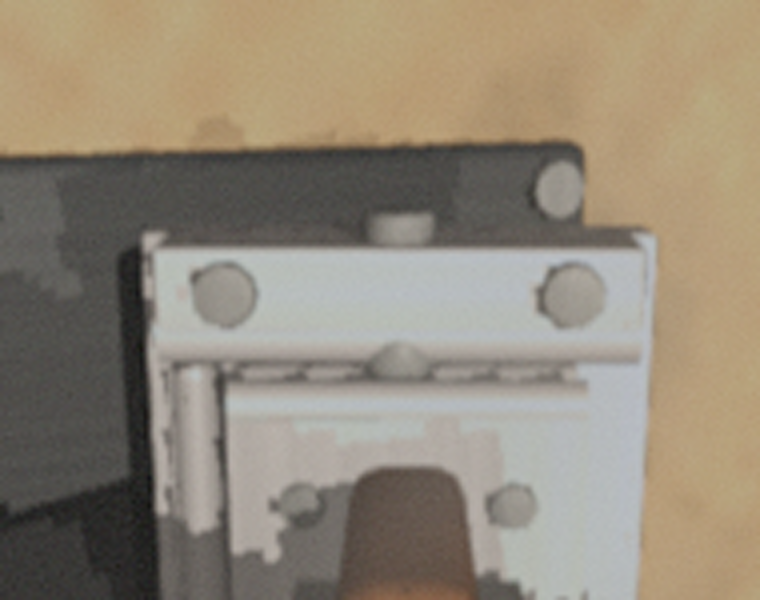

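```bash
python3 -m pendant '[[[0,0,-0.002,0,0,0],[0,-0.006,0,0,0,0],[0,-0.006,0,0,0,0],[0,0,0,0,0,0]]]'
python3 -c "
from h import *
dg(0)"
```

```text
time_s: 12.52
eef_pos: [0.5866, -0.0089, 0.0728]
eef_rot: [0.166, 0.747, 0.628, 0.139]
wrist_force: [-1.6, 0.8, 2.1]
opening: 0.148
shift [-0.0008  0.0048  0.0007] turn [0.0003 0.0001 0.0007] mm [-0.15  0.95  0.15] deg [0.05 0.01 0.13]
```

```bash
python3 -m pendant '[[[0,0,0,0,0,0],[0,0,0,0,0,0],[0,0,0,0,0,0],[0,0,0,0,0,0]]]' 0.5
python3 -m pendant '[[[0,0,-0.1,0,0,0],[0,0,-0.2,0,0,0],[0,0,-0.25,0,0,0],[0,0,-0.25,0,0,0],[0,0,0,0,0,0],[0,0,0,0,0,0]]]'
python3 - <<'E'
from h import *
import pickle
c=cam('wrist');pickle.dump(c,open('pics/w10.pkl','wb'));cv2.imwrite('pics/w10.png',c['pixels'])
c=cam('scene');pickle.dump(c,open('pics/s10.pkl','wb'));cv2.imwrite('pics/s10.png',c['pixels'])
E
```

```text
time_s: 13.02
eef_pos: [0.5862, -0.0089, 0.0725]
eef_rot: [0.166, 0.747, 0.628, 0.139]
wrist_force: [-0.1, 0.5, 0.4]
opening: 0.501
time_s: 13.78
eef_pos: [0.5174, 0.003, 0.2215]
eef_rot: [0.166, 0.747, 0.628, 0.139]
wrist_force: [0.5, 0.6, -0.3]
opening: 0.498
```

View pics/w10.png

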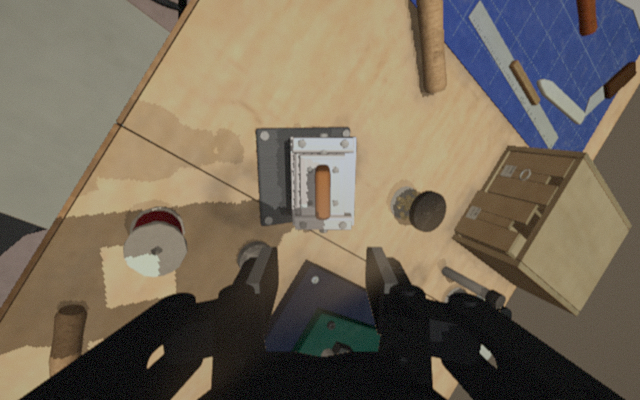

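View pics/s10.png

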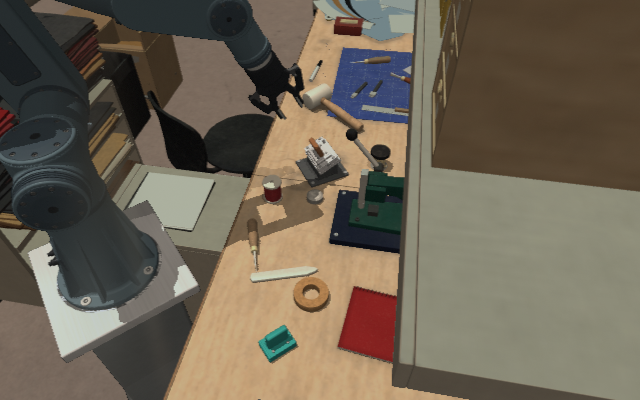

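Released: the plate sits in the cradle at wrist (323,190), and spool, anvil and jar are at their old places. One close check of seating (plate screws should lie 18 mm above the bed, centred).

```bash
python3 - <<'E'
from h import *
import pickle
c=pickle.load(open('pics/w10.pkl','rb'))
cv2.imwrite('pics/w10c.png',cv2.resize(c['pixels'][125:240,270:370],None,fx=5,fy=5,interpolation=cv2.INTER_CUBIC))
n=np.array([-s25*np.cos(YW),-s25*np.sin(YW),c25]);y=np.array([-np.sin(YW),np.cos(YW),0]);x=np.cross(y,n)
for k in [(-22,32,18),(22,32,18),(-22,-32,18),(22,-32,18),(-13,17,18),(13,17,18),(-13,-17,18),(13,-17,18),(-20.9,42.3,14.5),(20.9,42.3,14.5),(-20.9,-42.3,14.5),(20.9,-42.3,14.5),(0,23,59),(0,-23,59)]:
    print(k,((np.array(proj(c,BED+(x*k[0]+y*k[1]+n*k[2])/1000))-[270,125]+.5)*5).round())
S0=pickle.load(open('pics/scene0.pkl','rb'))['pixels'];S1=pickle.load(open('pics/s10.pkl','rb'))['pixels']
for nm,(u,v) in dict(anvil=(315,196),spool=(272,187),jar=(381,158)).items():
    t=S0[v-14:v+14,u-14:u+14];r=cv2.matchTemplate(S1[v-20:v+20,u-20:u+20],t,cv2.TM_CCOEFF_NORMED);print(nm,cv2.minMaxLoc(r)[1::2])
E
```

```text
(-22, 32, 18) [155. 150.]
(22, 32, 18) [380. 151.]
(-22, -32, 18) [160. 460.]
(22, -32, 18) [372. 461.]
(-13, 17, 18) [202. 226.]
(13, 17, 18) [333. 226.]
(-13, -17, 18) [203. 391.]
(13, -17, 18) [330. 391.]
(-20.9, 42.3, 14.5) [161.  95.]
(20.9, 42.3, 14.5) [374.  96.]
(-20.9, -42.3, 14.5) [167. 502.]
(20.9, -42.3, 14.5) [365. 502.]
(0, 23, 59) [268. 231.]
(0, -23, 59) [267. 484.]
anvil (0.6222552061080933, (6, 6))
spool (0.8633959889411926, (6, 6))
jar (0.9998934268951416, (6, 6))
```

View pics/w10c.png

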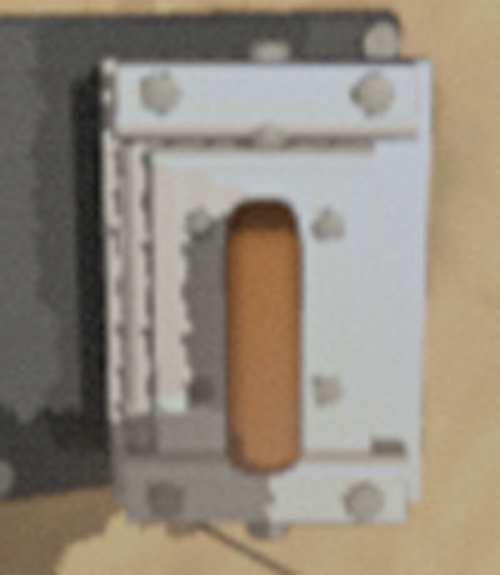

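```bash
python3 -c "
from h import *
print(telemetry.get_obs()['wrist_force']);print(ctrl.hand_in())"
```

```text
[-0.61690987  0.17028754 -0.12020057]
the job is handed in; nothing more can be done
None
```

The die plate with the wooden fin is seated in the sloping cradle, and I handed the job in at about 14 s of robot time. I gripped it by the fin, squared it to the bed (25° slope, yaw about −10°) and pushed it past the sprung balls. It snapped in and stopped about 0.1 mm from the computed home height under about 24 N of push. I then shifted it about 1.5 mm down the slope to centre it, released it and backed off.

**Plate:** In the last close view its screws are within about 1 mm of where they should be for a seated plate. It sits square between the cheeks, about 0.5 mm toward the lip. The gripper was clear, with wrist force near zero.

**Bystanders:** The anvil, jar and spool matched their starting positions in the scene camera with zero pixel shift. The jar's match was near perfect (1.00). The spool's (0.86) and the anvil's (0.62) were weaker, which I put down to the arm's shadow, so the anvil check is the least certain.

No check failed, and I left the turquoise look-alike alone.

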